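Slide the ink shelf into its notches and turn the catch

TASK

Push the small wooden shelf board that carries the ink bottle along the rails of its rack with your fingertips, away from its open end, until you feel it drop level into its locating notches; then push the peg of the steel turn-catch round until the catch stands square across the board, and move clear. Only push: do not grip or lift the board, do not touch the ink bottle, which must stay standing on the board, and leave the other things where they are.

Things in the scene. Friction and masses are not known exactly. Their poses are not given: they have to be found in the camera images.
- rack: Wooden rack fixed to the table, 216 (x) x 137 (y) x 44 mm. Origin: its middle, on the table. x runs along the rails the way the board is pushed (open end x = -110, end stop at +100 mm); z up. +x points to the robot's right, give or take 20 degrees; the +y side is far from the robot. Cheeks 12 mm thick, tops at 44 mm, inner faces at y = +-56.5 mm. Rail tops at 30 mm, 60 mm apart.
- seat (a point): Point of the rack at x = +35, y = 0, z = 22 mm: where the board's origin lies when its four feet are down in their notches. The notches are 20 mm long, 8 mm deep (+-3 mm play along the rails): in the outer half of each rail at rack x = +75 mm, in the inner half at x = -5 mm, one for each foot.
- board: Loose plywood board, 110 x 110 x 10 mm, about 0.45 kg, on four feet 10 mm high (14 long, at x = +40, y = +-50 and x = -40, y = +-37 mm). Origin: under the centre at the soles, 20 mm below the top; axes as the rack's. Starts on the rails, origin 30 mm above the table, 60 to 90 mm short of the seat. At the seat it drops 8 mm, level, and stops. Sliding takes 1.5 to 5 N; 1.5 mm side play.
- push_edge (a point): Middle of the top of the board's trailing edge (x = -55, y = 0, z = 20 mm in the board's frame). The upright face below it, 10 mm high, is the one to push on: 40 to 50 mm above the table at first, 32 to 42 mm once the board has dropped.
- catch (a joint): Angle (rad) of the turn-catch, a steel bar on the far cheek. 0: along the cheek, pointing to the rack's -x; negative, as at the start: pointing a little outward; it grows counterclockwise seen from above, in over the board, to a stop at 1.571: square across it, pointing to rack -y. A board still up on the rails blocks it. It stays where left; about 1 N at the peg moves it.
- catch_pivot (a point): Upright pivot of the catch, on the far cheek at x = 0, y = +62.5 mm of the rack, 44.5 mm above the table. The bar is 12 mm wide, its underside 44.5 and its top 52.5 mm above the table, so it passes 2.5 mm over the dropped board. Keep the arm clear of the fixed black lamp pole that rises past the table edge 0.63 m ahead and 0.08 m right of the robot.
- catch_peg (a point): Top centre of the catch's upright round steel peg, 14 mm in diameter, 22 mm high above the bar, 45 mm from the pivot; its top is 74.5 mm above the table.
- ink: Square ink bottle with a black screw cap, 44 x 44 x 56 mm, 0.09 kg, standing loose on the board, 10 to 20 mm ahead of the board's centre and up to 20 mm to the side. Origin: centre of its underside. Not to be touched; it rides along.
- eraser: Eraser in a card sleeve, 20 x 42 x 13 mm, lying loose beside the far cheek of the rack; a bystander. Origin: centre of its underside.
- tape: Roll of paper tape, 52 mm across, 15 mm high, lying loose on the robot's side of the rack; a bystander. Origin: centre of its underside.
- mug: Pale mug, 79 x 117 (over the handle) x 128 mm, on the left of the table; a bystander. Origin: centre of its underside.
- tin: Tin of pencils, 78 x 81 x 179 mm, beyond the cutting mat, left of the robot; a bystander. Origin: centre of its underside.
Things that resemble listed ones, but are neither listed nor needed, are in the scene too. There is more than one size of the board; the job needs the largest.

How it is judged:
By the outcome, as a careful person would: the job done as asked, in the order asked, and still so for the second after the job is handed in, with the robot touching nothing.
It also fails if it takes over 64 s, if anything falls off the work surface, if the arm or the gripper's body presses on something with over 40 N, if the wrist force passes 120 N, or if a joint passes its speed limit or range.

ROBOT

A 6-joint arm with a two-finger parallel gripper is mounted at the origin on a cart in front of the work surface, level with it; the furniture and walls round the work are solid. World frame = base frame: x ahead of the robot, y to its left, z up, the work surface at z = 0. Lengths are in mm, angles in rad, forces in N, time in s.
With the tool pointing down it reaches from about 250 to 800 mm from the base axis. Payload 8.5 kg.
Tool frame: the origin (TCP) lies at the very end of the fingers, on their centre line; the grasp point (between the pads) lies 19 mm behind it; z points along the fingers, y is the line along which they close (so a half turn about z gives the same grasp; the last joint's range is limited). The gripper opens to 85 mm and grips with 20 to 120 N. Pads are 22 mm wide; open, the fingers measure 114 mm over their backs; the gripper's body (76 mm by 85 mm) begins 54 mm behind the grasp point. The pads swing forward as they close: fully open they stand 13 mm farther back than shut.
Start: joints at [1.328, 0.238, -0.013, 1.319, 0, 1.571], TCP at [126.209, 509.559, 231.276] pointing down, gripper open.
Joint ranges: [-2.66, 2.66], [-1.03, 1.9], [-1.14, 1.46], [-1.82, 2.27], [-1.45, 1.34], [-3.14, 3.14]. Speed limits (rad/s): [2.22, 2.22, 2.79, 3.14, 3.14, 3.14].

INTERFACE

Orientations are given as a unit quaternion [x, y, z, w].
In Python, from rig import sense, read_camera, close_job gives the robot as it stands.
- The arm moves only by the tool move_arm, never from a script. Its argument "moves" is a list of rows, each an object of numbers: "x", "y", "z": the shift along the tool's x, y, z in units of 30 mm (1.0 is 30 mm); "twist": the turn about the tool's z in units of 6 degrees (1.0 is 6 degrees); "grip": the closure, from -1 (fully open) to 1 (shut). A call has 1 to 8 rows; each row shifts and turns the commanded pose from where the row before left it, along the tool's axes as they then stand; what a row does not reach is not made up. A row lasts 1/10 s, in which the tool goes at most 50 mm and 8.59 degrees, less where a joint would pass 70% of its speed; a pose out of reach is approached as far as the arm can. A call is refused whole if a number of a shift passes 1 or a number of a turn 1, either way. A call with a gripper value outside its range is refused whole. The fingers move at their own pace and stop on an object; "grip_force" is the grip in N (left out, the last holds). Time passes only in rows, so rows that do not move let the fingers close. It gives the time, the measured TCP pose, the force, the opening and the grip force at its end, in the units of the state.
- sense(): the state, without advancing time (a new reading comes with each control period).
- read_camera(name): name is "scene" or "side" or "wrist"; returns a dict with "image" (400x640x3 uint8, red, green, blue), "fx", "fy", "cx", "cy" (pixels), "T" (4x4, takes a point from camera to world coordinates); the wrist camera has in their place "T_tool_cam" (4x4, takes a point from camera to tool coordinates, whose origin is the TCP and whose axes are the flange's). Camera axes: x right, y up, looking along -z (the intrinsics and any distortion apply to the point x, -y, -z); pixel columns grow to the right and rows downward; lengths in mm; the calibration is good to about 2 mm. A picture is of the moment at which its call begins: read the wrist's pose just before it. There is no depth.
- close_job(): hands the job in; it is judged then, once.
The state is a dict: "clock": time; "joint_pos": joint angles; "qd": joint speeds; "tau": joint torques, N m; "eef_pos": TCP position; "eef_rot": TCP orientation; "ft_force": force on the tool from outside, world axes, zero at the start; "moment": the same for the moment, N m; "grip_width": finger opening in mm; "gripper_force": force on a finger pad.
Only numpy, scipy, OpenCV 4.12 (cv2) and the standard library are available. Lean on these libraries where they do the work, as an engineer would, in place of code of your own. Each camera call takes 0.05 s, during which the arm holds its last target. There are 200 camera calls.

## Working session

There is one attempt and no reset: what is moved stays moved. The work goes in short steps, Python scripts to look and compute and a tool call to move; the robot and the scene stay as the last step left them, time stands still between calls to the robot, and variables do not carry over. Pictures are saved under pics/ and viewed, at most 10 in all, crops included, and the job is handed in when it is done.

Besides the shell and the picture viewer there is one more tool, called after "Emit:" as name(argument=value, ...), one argument or row to a line, values as JSON. move_arm: Moves the arm, as the interface text tells. Its arguments: {"type":"object","properties":{"moves":{"type":"array"},"grip_force":{"type":"number"}},"required":["moves"]}

```bash
mkdir -p pics; cat > h.py <<'E'
import numpy as np, cv2
from rig import sense, read_camera, close_job
def ray(c,u,v):
    d=np.array([(u-c['cx'])/c['fx'],-(v-c['cy'])/c['fy'],-1.]); T=np.array(c['T']); return T[:3,3],T[:3,:3]@d
def onz(c,u,v,z):
    o,d=ray(c,u,v); return (o+d*(z-o[2])/d[2]).round(1)
def proj(c,p):
    T=np.linalg.inv(np.array(c['T'])); q=T[:3,:3]@np.array(p,float)+T[:3,3]
    return [round(float(c['cx']+c['fx']*q[0]/-q[2]),1),round(float(c['cy']-c['fy']*q[1]/-q[2]),1)]
E
python3 - <<'E'
from h import *
import pickle
cs={}
for n in ['scene','side']:
    c=read_camera(n); cs[n]=c; cv2.imwrite(f'pics/{n}0.png',c['image'][:,:,::-1])
    print(n,c.keys(),np.array(c['T']).round(2).tolist(),c['fx'])
pickle.dump(cs,open('c0.pkl','wb'))
print(sense())
E
```

```text
scene dict_keys(['image', 'fx', 'fy', 'cx', 'cy', 'T']) [[-0.54, 0.47, -0.7, -368.87], [-0.84, -0.32, 0.43, 813.52], [-0.02, 0.82, 0.57, 776.35], [0.0, 0.0, 0.0, 1.0]] 516.3290665275707
side dict_keys(['image', 'fx', 'fy', 'cx', 'cy', 'T']) [[0.83, 0.35, -0.44, 122.0], [-0.56, 0.52, -0.64, -271.75], [0.01, 0.78, 0.63, 611.62], [0.0, 0.0, 0.0, 1.0]] 395.1860377042458
{'clock': 0.1, 'joint_pos': array([ 1.32800835e+00,  2.38722376e-01, -1.41632603e-02,  1.31920720e+00,
        2.30137237e-05,  1.57076448e+00]), 'qd': array([ 0.00072404, -0.00022229,  0.00149823,  0.00065488, -0.0022087 ,
       -0.00105725]), 'tau': array([-3.11269587e-04, -5.39720321e+01,  3.46998990e+01,  1.34183906e-02,
        8.58832118e-05, -9.85639559e-06]), 'eef_pos': array([126.11839819, 509.24135351, 230.74368818]), 'eef_rot': array([ 1.21080230e-01,  9.92642512e-01, -6.42088852e-04, -8.99334460e-05]), 'ft_force': array([-0.89768339,  0.74519981,  0.08239645]), 'moment': array([ 0.0541249 , -0.03684641,  0.02512865]), 'gripper_force': 0.0, 'grip_width': 85.32432527827963}
```

View pics/scene0.png

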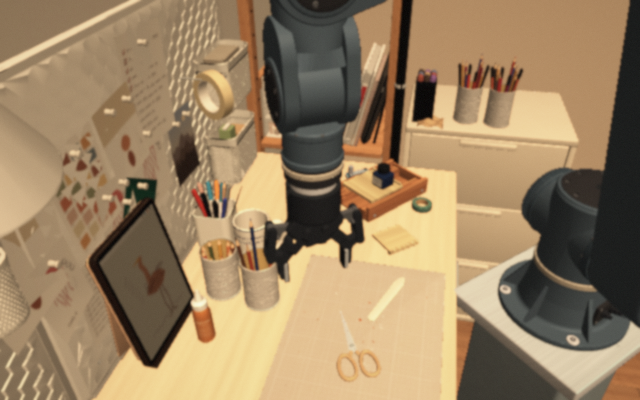

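View pics/side0.png

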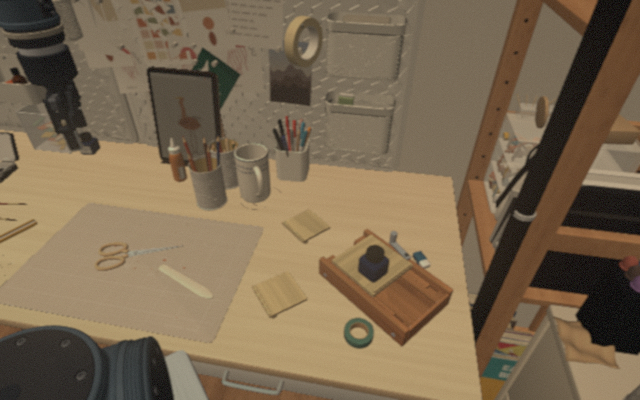

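The side view shows the rack at about (385,285), with a board carrying the ink bottle at (373,262). There are two loose boards at (306,225) and (280,293). The board in the rack is the one meant: it carries the ink and sits on the rails. The catch is near (398,242). I'll check this in an enlarged crop.

```bash
python3 - <<'E'
from h import *
import pickle
c=pickle.load(open('c0.pkl','rb'))['side']
im=c['image'][215:350,305:465,::-1]
cv2.imwrite('pics/crop1.png',cv2.resize(im,None,fx=5,fy=4.4,interpolation=cv2.INTER_CUBIC) if 0 else cv2.resize(im,None,fx=4.4,fy=4.4,interpolation=cv2.INTER_CUBIC))
E
```

```text
(no output)
```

View pics/crop1.png

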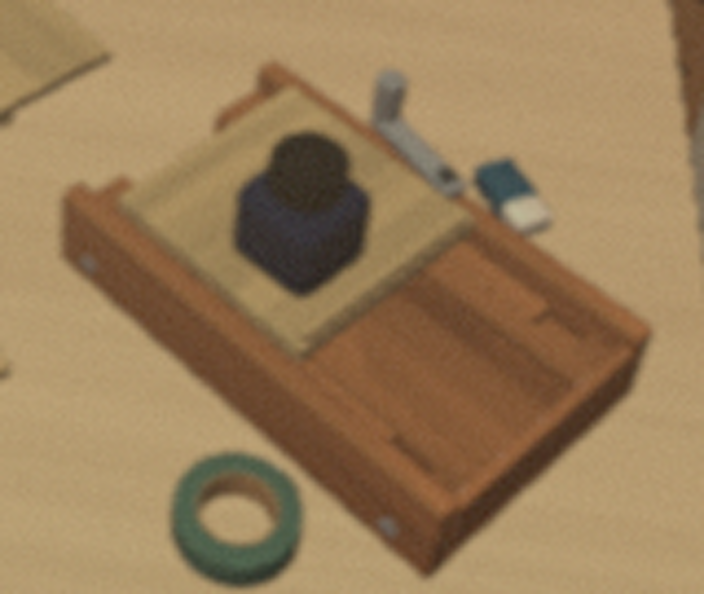

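```bash
python3 - <<'E'
from h import *
import pickle
c=pickle.load(open('c0.pkl','rb'))['side']
def P(x,y,z): return onz(c,305+x/4.4,215+y/4.4,z)
for n,x,y,z in [('rNL',65,192,44),('rNR',432,518,44),('rFL',272,65,44),('rFR',650,328,44),('bNT',120,203,50),('bFT',293,87,50),('bNL',303,350,50),('bFL',475,218,50),('peg',391,78,74.5),('piv',447,178,52.5),('capL',268,170,106),('capR',349,170,106)]:
    print(n,P(x,y,z))
A=np.array([P(65,192,44),P(432,518,44),P(272,65,44),P(650,328,44)])[:,:2]
R=np.array([[-109,-68.5],[107,-68.5],[-109,68.5],[107,68.5]])
ca,cr=A.mean(0),R.mean(0)
H=(R-cr).T@(A-ca); th=np.arctan2(H[0,1]-H[1,0],H[0,0]+H[1,1])
r=np.array([[np.cos(th),-np.sin(th)],[np.sin(th),np.cos(th)]])
t=ca-r@cr; print('th',th,np.degrees(th),'t',t); print((A-(R@r.T+t)).round(1))
for n,x,y,z in [('bNT',120,203,50),('bFT',293,87,50),('bNL',303,350,50),('bFL',475,218,50),('peg',391,78,74.5),('piv',447,178,52.5),('ink',303,285,50)]:
    print(n,(r.T@(P(x,y,z)[:2]-t)).round(1))
for p in [(-130,0,45),(-25,0,42)]: print(p,r@np.array(p[:2])+t)
E
```

```text
rNL [430.  160.9  44. ]
rNR [449.6 -49.4  44. ]
rFL [559.5 173.3  44. ]
rFR [585.9 -35.3  44. ]
bNT [442.9 137.6  50. ]
bFT [553.3 151.4  50. ]
bNL [456.9  32.7  50. ]
bFL [565.   44.8  50. ]
peg [575.  112.7  74.5]
piv [569.8  67.2  52.5]
capL [470.5  78.  106. ]
capR [497.4  59.9 106. ]
th -1.4642913281982537 -83.8977130833656 t [506.35630376  61.3806663 ]
[[ 3.3 -1.6]
 [-0.   2.9]
 [-3.4 -3.7]
 [ 0.1  2.4]]
bNT [-82.5 -55. ]
bFT [-84.5  56.2]
bNL [ 23.3 -52.2]
bFL [22.7 56.5]
peg [-43.7  73.7]
piv [ 1.  63.7]
ink [  0.3 -27.6]
(-130, 0, 45) [492.53681503 190.64404754]
(-25, 0, 42) [503.69870977  86.23900885]
```

Emit:
move_arm(
  moves=[
    {"twist": 1,"grip": 0.4},
    {"twist": 1,"grip": 0.4},
    {"twist": 1,"grip": 0.4},
    {"twist": 1,"grip": 0.4},
    {"twist": 1,"grip": 0.4},
    {"twist": 1,"grip": 0.4},
    {"twist": 1,"grip": 0.4},
    {"twist": 1,"grip": 0.4},
  ],
  grip_force=20,
)

```text
validation failed for argument at $.mo...
```

Emit:
move_arm(
  moves=[
    {"twist": 1,"grip": 0.4},
    {"twist": 1,"grip": 0.4},
    {"twist": 1,"grip": 0.4},
    {"twist": 0.7,"grip": 0.4},
    {"x": -0.95,"y": 0.9,"grip": 0.4},
    {"x": -0.95,"y": 0.9,"grip": 0.4},
    {"x": -0.95,"y": 0.9,"grip": 0.4},
    {"x": -0.95,"y": 0.9,"grip": 0.4},
  ],
)

```text
validation failed for argument at $.mo...
```

Emit:
move_arm(
  moves=[
    {"x": -0.95,"y": 0.9,"grip": 0.4},
    {"x": -0.95,"y": 0.9,"grip": 0.4},
    {"x": -0.95,"y": 0.9,"grip": 0.4},
    {"x": -0.95,"y": 0.9,"grip": 0.4},
    {"x": -0.95,"y": 0.9,"grip": 0.4},
    {"x": -0.95,"y": 0.9,"grip": 0.4},
    {"x": -0.95,"y": 0.9,"grip": 0.4},
    {"grip": 0.4},
  ],
)

```text
validation failed for argument at $.mo...
```

Emit:
move_arm(
  moves=[
    {"x": 0,"y": 0,"z": 0,"twist": 1,"grip": 0.4},
    {"x": 0,"y": 0,"z": 0,"twist": 1,"grip": 0.4},
    {"x": 0,"y": 0,"z": 0,"twist": 1,"grip": 0.4},
    {"x": 0,"y": 0,"z": 0,"twist": 1,"grip": 0.4},
    {"x": 0,"y": 0,"z": 0,"twist": 1,"grip": 0.4},
    {"x": 0,"y": 0,"z": 0,"twist": 1,"grip": 0.4},
    {"x": 0,"y": 0,"z": 0,"twist": 1,"grip": 0.4},
    {"x": 0,"y": 0,"z": 0,"twist": 1,"grip": 0.4},
  ],
  grip_force=20,
)

```text
clock: 0.9
eef_pos: [126.2, 509.3, 230.9]
eef_rot: [0.516, 0.856, -0.0, 0.0]
ft_force: [-0.1, 0.5, 0.0]
grip_width: 25.4
gripper_force: 0.0
```

Emit:
move_arm(
  moves=[
    {"x": 0,"y": 0,"z": 0,"twist": 1,"grip": 0.4},
    {"x": 0,"y": 0,"z": 0,"twist": 1,"grip": 0.4},
    {"x": 0,"y": 0,"z": 0,"twist": 1,"grip": 0.4},
    {"x": 0,"y": 0,"z": 0,"twist": 0.7,"grip": 0.4},
    {"x": -0.95,"y": 0.9,"z": 0,"twist": 0,"grip": 0.4},
    {"x": -0.95,"y": 0.9,"z": 0,"twist": 0,"grip": 0.4},
    {"x": -0.95,"y": 0.9,"z": 0,"twist": 0,"grip": 0.4},
    {"x": -0.95,"y": 0.9,"z": 0,"twist": 0,"grip": 0.4},
  ],
)

```text
clock: 1.7
eef_pos: [246.1, 406.0, 231.0]
eef_rot: [0.67, 0.743, -0.0, 0.0]
ft_force: [0.6, -0.0, -0.5]
grip_width: 25.4
gripper_force: 0.0
```

Emit:
move_arm(
  moves=[
    {"x": -0.95,"y": 0.9,"z": 0,"twist": 0,"grip": 0.4},
    {"x": -0.95,"y": 0.9,"z": 0,"twist": 0,"grip": 0.4},
    {"x": -0.95,"y": 0.9,"z": 0,"twist": 0,"grip": 0.4},
    {"x": -0.95,"y": 0.9,"z": 0,"twist": 0,"grip": 0.4},
    {"x": -0.95,"y": 0.9,"z": 0,"twist": 0,"grip": 0.4},
    {"x": -0.95,"y": 0.9,"z": 0,"twist": 0,"grip": 0.4},
    {"x": 0,"y": 0,"z": 0,"twist": 0,"grip": 0.4},
    {"x": 0,"y": 0,"z": 0,"twist": 0,"grip": 0.4},
  ],
)

```text
clock: 2.5
eef_pos: [424.3, 253.0, 230.9]
eef_rot: [0.671, 0.742, -0.0, -0.0]
ft_force: [-0.7, 0.3, -0.5]
grip_width: 25.8
gripper_force: 0.0
```

```bash
cat >> h.py <<'E'
def wrist():
    s=sense(); c=read_camera('wrist')
    from scipy.spatial.transform import Rotation as Ro
    T=np.eye(4); T[:3,:3]=Ro.from_quat(s['eef_rot']).as_matrix(); T[:3,3]=s['eef_pos']
    c['T']=T@np.array(c['T_tool_cam']); return c
E
python3 - <<'E'
from h import *
import pickle
c=wrist(); pickle.dump(c,open('cw.pkl','wb'))
cv2.imwrite('pics/w1.png',c['image'][:,:,::-1]); print(proj(c,(506,61,44)),proj(c,(493,186,44)), [k for k in c])
E
```

```text
[364.2, 327.8] [368.4, 240.9] ['image', 'fx', 'fy', 'cx', 'cy', 'T_tool_cam', 'T']
```

View pics/w1.png

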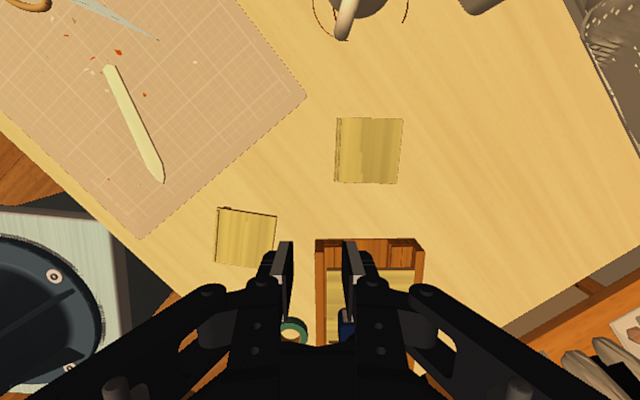

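```bash
python3 - <<'E'
from h import *
import pickle
c=pickle.load(open('cw.pkl','rb'))
for u,v,z in [(316,239.5,44),(416,239.5,44),(328,269,50),(412,268.5,50)]: print(onz(c,u,v,z))
E
```

```text
[429.5 181.5  44. ]
[550.1 193.6  44. ]
[447.7 146.6  50. ]
[550.2 157.5  50. ]
```

Emit:
move_arm(
  moves=[
    {"x": -0.8,"y": 0.7,"z": 0,"twist": 0,"grip": 0.4},
    {"x": -0.8,"y": 0.7,"z": 0,"twist": 0,"grip": 0.4},
    {"x": -0.8,"y": 0.7,"z": 0,"twist": 0,"grip": 0.4},
    {"x": 0,"y": 0,"z": 1,"twist": 0,"grip": 0.4},
    {"x": 0,"y": 0,"z": 1,"twist": 0,"grip": 0.4},
    {"x": 0,"y": 0,"z": 1,"twist": 0,"grip": 0.4},
    {"x": 0,"y": 0,"z": 1,"twist": 0,"grip": 0.4},
    {"x": 0,"y": 0,"z": 0,"twist": 0,"grip": 0.4},
  ],
)

```text
clock: 3.35
eef_pos: [490.9, 188.8, 108.0]
eef_rot: [0.669, 0.743, -0.003, -0.002]
ft_force: [-0.5, -0.2, 0.6]
grip_width: 25.4
gripper_force: 0.0
```

Emit:
move_arm(
  moves=[
    {"x": 0,"y": 0,"z": 0.8,"twist": 0,"grip": 0.4},
    {"x": 0,"y": 0,"z": 0.8,"twist": 0,"grip": 0.4},
    {"x": 0,"y": 0,"z": 0.6,"twist": 0,"grip": 0.4},
    {"x": 0,"y": 0,"z": 0.3,"twist": 0,"grip": 0.4},
    {"x": 0,"y": 0,"z": 0,"twist": 0,"grip": 0.4},
    {"x": 0,"y": 0,"z": 0,"twist": 0,"grip": 0.4},
  ],
)

```text
clock: 3.95
eef_pos: [494.6, 189.2, 37.5]
eef_rot: [0.67, 0.743, 0.001, 0.0]
ft_force: [-0.3, -0.4, 1.0]
grip_width: 25.2
gripper_force: 0.0
```

```bash
python3 - <<'E'
from h import *
c=read_camera('side')
cv2.imwrite('pics/s2.png',cv2.resize(c['image'][205:345,295:465,::-1],None,fx=4.2,fy=4.2,interpolation=cv2.INTER_CUBIC))
E
```

```text
(no output)
```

View pics/s2.png

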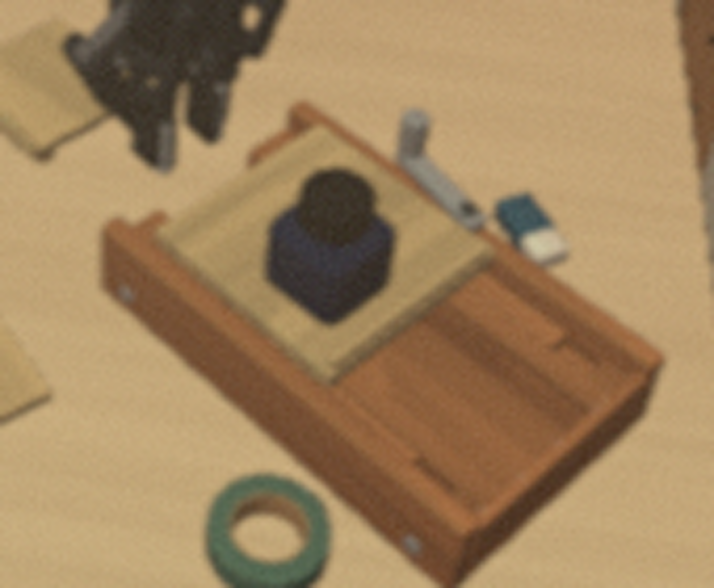

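The fingertips are at crop (165,165) and (205,138), clear of the open end and in line with the middle of the board's trailing edge at (240,180). Next I lower 4 mm and move in.

Emit:
move_arm(
  moves=[
    {"x": 0,"y": 0,"z": 0.13,"twist": 0,"grip": 0.4},
    {"x": -0.3,"y": 0,"z": 0,"twist": 0,"grip": 0.4},
    {"x": -0.3,"y": 0,"z": 0,"twist": 0,"grip": 0.4},
    {"x": -0.2,"y": 0,"z": 0,"twist": 0,"grip": 0.4},
    {"x": 0,"y": 0,"z": 0,"twist": 0,"grip": 0.4},
  ],
)

```text
clock: 4.5
eef_pos: [496.7, 163.5, 32.5]
eef_rot: [0.67, 0.742, -0.0, 0.0]
ft_force: [-0.0, -0.5, -0.0]
grip_width: 26.2
gripper_force: 0.0
```

Emit:
move_arm(
  moves=[
    {"x": -0.1,"y": 0,"z": 0,"twist": 0,"grip": 0.4},
    {"x": -0.1,"y": 0,"z": 0,"twist": 0,"grip": 0.4},
    {"x": -0.1,"y": 0,"z": 0,"twist": 0,"grip": 0.4},
    {"x": -0.1,"y": 0,"z": 0,"twist": 0,"grip": 0.4},
    {"x": -0.1,"y": 0,"z": 0,"twist": 0,"grip": 0.4},
  ],
)

```text
clock: 5.0
eef_pos: [498.1, 149.9, 32.5]
eef_rot: [0.67, 0.743, 0.0, -0.0]
ft_force: [-0.2, 3.4, 0.7]
grip_width: 25.6
gripper_force: 1.8
```

Emit:
move_arm(
  moves=[
    {"x": -0.1,"y": 0,"z": 0,"twist": 0,"grip": 0.4},
    {"x": -0.1,"y": 0,"z": 0,"twist": 0,"grip": 0.4},
    {"x": -0.1,"y": 0,"z": 0,"twist": 0,"grip": 0.4},
    {"x": -0.1,"y": 0,"z": 0,"twist": 0,"grip": 0.4},
  ],
)

```text
clock: 5.4
eef_pos: [499.4, 137.7, 32.4]
eef_rot: [0.67, 0.742, 0.0, 0.0]
ft_force: [-0.6, 3.8, 2.7]
grip_width: 25.6
gripper_force: 2.0
```

Emit:
move_arm(
  moves=[
    {"x": -0.1,"y": 0,"z": 0,"twist": 0,"grip": 0.4},
    {"x": -0.1,"y": 0,"z": 0,"twist": 0,"grip": 0.4},
    {"x": -0.1,"y": 0,"z": 0,"twist": 0,"grip": 0.4},
    {"x": -0.1,"y": 0,"z": 0,"twist": 0,"grip": 0.4},
    {"x": -0.1,"y": 0,"z": 0,"twist": 0,"grip": 0.4},
    {"x": -0.1,"y": 0,"z": 0,"twist": 0,"grip": 0.4},
    {"x": -0.1,"y": 0,"z": 0,"twist": 0,"grip": 0.4},
    {"x": -0.1,"y": 0,"z": 0,"twist": 0,"grip": 0.4},
  ],
)

```text
clock: 6.2
eef_pos: [501.8, 113.8, 32.4]
eef_rot: [0.67, 0.743, -0.0, 0.0]
ft_force: [-0.4, 4.0, 2.4]
grip_width: 25.6
gripper_force: 2.3
```

Emit:
move_arm(
  moves=[
    {"x": -0.06,"y": 0,"z": 0,"twist": 0,"grip": 0.4},
    {"x": -0.06,"y": 0,"z": 0,"twist": 0,"grip": 0.4},
    {"x": -0.06,"y": 0,"z": 0,"twist": 0,"grip": 0.4},
    {"x": -0.06,"y": 0,"z": 0,"twist": 0,"grip": 0.4},
  ],
)

```text
clock: 6.6
eef_pos: [502.5, 106.7, 32.4]
eef_rot: [0.67, 0.743, -0.0, 0.0]
ft_force: [-0.7, 4.4, 1.3]
grip_width: 25.8
gripper_force: 2.4
```

Emit:
move_arm(
  moves=[
    {"x": -0.05,"y": 0,"z": 0,"twist": 0,"grip": 0.4},
    {"x": -0.05,"y": 0,"z": 0,"twist": 0,"grip": 0.4},
    {"x": -0.05,"y": 0,"z": 0,"twist": 0,"grip": 0.4},
  ],
)

```text
clock: 6.9
eef_pos: [503.0, 102.2, 32.4]
eef_rot: [0.67, 0.742, -0.0, 0.0]
ft_force: [0.0, 4.4, 3.1]
grip_width: 25.7
gripper_force: 2.4
```

Emit:
move_arm(
  moves=[
    {"x": -0.05,"y": 0,"z": 0,"twist": 0,"grip": 0.4},
    {"x": -0.05,"y": 0,"z": 0,"twist": 0,"grip": 0.4},
  ],
)

```text
clock: 7.1
eef_pos: [503.3, 99.2, 32.4]
eef_rot: [0.67, 0.742, -0.0, 0.0]
ft_force: [-0.6, 5.0, 2.6]
grip_width: 25.7
gripper_force: 2.3
```

Emit:
move_arm(
  moves=[
    {"x": -0.05,"y": 0,"z": 0,"twist": 0,"grip": 0.4},
    {"x": -0.05,"y": 0,"z": 0,"twist": 0,"grip": 0.4},
  ],
)

```text
clock: 7.3
eef_pos: [503.5, 95.9, 32.3]
eef_rot: [0.67, 0.742, -0.0, 0.0]
ft_force: [-1.0, 4.1, -1.1]
grip_width: 25.3
gripper_force: 1.3
```

Emit:
move_arm(
  moves=[
    {"x": -0.04,"y": 0,"z": 0,"twist": 0,"grip": 0.4},
    {"x": 0,"y": 0,"z": 0,"twist": 0,"grip": 0.4},
  ],
)

```text
clock: 7.5
eef_pos: [503.5, 94.7, 32.2]
eef_rot: [0.67, 0.742, -0.0, 0.0]
ft_force: [-0.5, 1.1, -0.2]
grip_width: 25.6
gripper_force: 0.5
```

```bash
python3 - <<'E'
from h import *
c=read_camera('side')
cv2.imwrite('pics/s3.png',cv2.resize(c['image'][205:345,295:465,::-1],None,fx=4.2,fy=4.2,interpolation=cv2.INTER_CUBIC))
print(sense()['ft_force'])
E
```

```text
[-0.49330835  1.365289   -0.48671304]
```

View pics/s3.png

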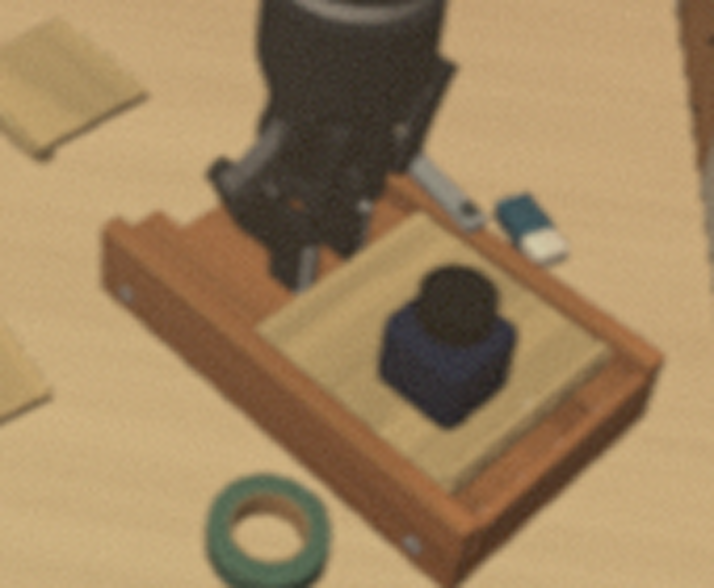

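```bash
python3 - <<'E'
from h import *
import pickle
c=pickle.load(open('c0.pkl','rb'))['side']
th=-1.4643; r=np.array([[np.cos(th),-np.sin(th)],[np.sin(th),np.cos(th)]]); t=np.array([506.36,61.38])
for z in (42,50):
  for x,y in [(257,328),(420,212),(450,492),(612,352)]: print(z,(r.T@(onz(c,295+x/4.2,205+y/4.2,z)[:2]-t)).round(1))
p=onz(c,305+391/4.4,215+78/4.4,74.5)
print(p)
for a in (-.3,0,.4,.8,1.2,1.571): 
    q=np.array([0,62.5])+45*np.array([-np.cos(a),-np.sin(a)]); print(a,q.round(1),(r@q+t).round(1))
E
```

```text
42 [-19.3 -52.7]
42 [-19.2  55.1]
42 [ 89.3 -52.7]
42 [88.9 55.3]
50 [-15.  -57.8]
50 [-14.8  48.5]
50 [ 92.  -57.9]
50 [91.7 48.7]
[575.  112.7  74.5]
-0.3 [-43.   75.8] [577.2 112.2]
0 [-45.   62.5] [563.7 112.8]
0.4 [-41.4  45. ] [546.7 107.4]
0.8 [-31.4  30.2] [533.1  95.8]
1.2 [-16.3  20.6] [525.1  79.8]
1.571 [ 0.  17.5] [523.8  63.2]
```

The board is seated: corners measured at z=42 give a trailing edge at rack x = −19.3, symmetric about y. The ink is standing. I now back off, lift, shut the fingers and go round to the outer side of the peg.

Emit:
move_arm(
  moves=[
    {"x": 0.5,"y": 0,"z": 0,"twist": 0,"grip": 0.4},
    {"x": 0.5,"y": 0,"z": 0,"twist": 0,"grip": 0.4},
    {"x": 0,"y": 0,"z": -0.8,"twist": 0,"grip": 0.4},
    {"x": 0,"y": 0,"z": -0.8,"twist": 0,"grip": 0.6},
    {"x": 0,"y": 0,"z": -0.8,"twist": 0,"grip": 1},
    {"x": 0,"y": 0,"z": -0.6,"twist": 0,"grip": 1},
    {"x": 0,"y": 0,"z": 0,"twist": 0,"grip": 1},
  ],
)

```text
clock: 8.25
eef_pos: [501.9, 126.5, 124.7]
eef_rot: [0.669, 0.743, 0.002, 0.001]
ft_force: [-0.4, -0.4, -0.2]
grip_width: 0.1
gripper_force: 0.0
```

Emit:
move_arm(
  moves=[
    {"x": 0,"y": 0.85,"z": 0,"twist": 0,"grip": 1},
    {"x": 0,"y": 0.85,"z": 0,"twist": 0,"grip": 1},
    {"x": 0,"y": 0.85,"z": 0,"twist": 0,"grip": 1},
    {"x": 0,"y": 0.8,"z": 0,"twist": 0,"grip": 1},
    {"x": 0,"y": 0,"z": 0,"twist": 0,"grip": 1},
  ],
)

```text
clock: 8.75
eef_pos: [602.7, 136.5, 120.9]
eef_rot: [0.67, 0.743, -0.0, 0.0]
ft_force: [1.5, -0.3, 0.1]
grip_width: 0.2
gripper_force: 0.0
```

Emit:
move_arm(
  moves=[
    {"x": 0,"y": 0,"z": 0,"twist": 1,"grip": 1},
    {"x": 0,"y": 0,"z": 0,"twist": 1,"grip": 1},
    {"x": 0,"y": 0,"z": 0,"twist": 1,"grip": 1},
    {"x": 0,"y": 0,"z": 0,"twist": 1,"grip": 1},
    {"x": 0,"y": 0,"z": 0,"twist": 1,"grip": 1},
    {"x": 0,"y": 0,"z": 0,"twist": 1,"grip": 1},
    {"x": 0,"y": 0,"z": 0,"twist": 1,"grip": 1},
    {"x": 0,"y": 0,"z": 0,"twist": 1,"grip": 1},
  ],
)

```text
clock: 9.55
eef_pos: [599.4, 136.0, 121.5]
eef_rot: [0.915, 0.404, -0.001, -0.0]
ft_force: [-0.2, -0.2, -0.0]
grip_width: 0.2
gripper_force: 0.0
```

```bash
cat > plan.py <<'E'
from h import *
from scipy.spatial.transform import Rotation as Ro
th=-1.4643; r=np.array([[np.cos(th),-np.sin(th)],[np.sin(th),np.cos(th)]]); t=np.array([506.36,61.38])
s=sense(); M=Ro.from_quat(s['eef_rot']).as_matrix()
p=s['eef_pos']; print(p.round(1),'rack',(r.T@(p[:2]-t)).round(1),'F',s['ft_force'].round(1),'q',s['joint_pos'].round(2),s['grip_width'])
n=-(r.T@M[:2,0]); n/=np.linalg.norm(n); print('push dir rack',np.degrees(np.arctan2(n[1],n[0])).round(1))
prev=p
for lab,a,gap in [('appr',-.25,18),('c',-.25,0)]+[('a',a,0) for a in np.arange(0,1.6,.2)]+[('end',1.571,0)]:
    q=np.array([0,62.5])-45*np.array([np.cos(a),np.sin(a)])-(18+gap)*n
    w=np.append(r@q+t,58.); d=M.T@(w-prev)/30; print(lab,round(a,2),q.round(1),w.round(1),'tool units',d.round(2)); prev=w
E
python3 plan.py
```

```text
[599.4 136.  121.5] rack [-64.3 100.4] F [-0.2 -0.2 -0. ] q [ 0.22  0.44  0.01  1.14 -0.    2.53] 0.18571832469227056
push dir rack -48.4
appr -0.25 [-67.5 100.6] [599.2 139.2  58. ] tool units [ 0.08 -0.08  2.12]
c -0.25 [-55.5  87.1] [587.1 125.9  58. ] tool units [-0.6  0.   0. ]
a 0.0 [-56.9  76. ] [575.8 126.1  58. ] tool units [-0.25 -0.28  0.  ]
a 0.2 [-56.  67.] [567.  124.2  58. ] tool units [-0.24 -0.18  0.  ]
a 0.4 [-53.4  58.4] [558.8 120.7  58. ] tool units [-0.27 -0.12  0.  ]
a 0.6 [-49.1  50.6] [551.4 115.6  58. ] tool units [-0.29 -0.07  0.  ]
a 0.8 [-43.3  43.7] [545.2 109.1  58. ] tool units [-0.3  -0.01  0.  ]
a 1.0 [-36.3  38.1] [540.4 101.5  58. ] tool units [-0.29  0.05  0.  ]
a 1.2 [-28.2  34. ] [537.2  93.1  58. ] tool units [-0.28  0.11  0.  ]
a 1.4 [-19.6  31.6] [535.7  84.2  58. ] tool units [-0.25  0.16  0.  ]
end 1.57 [-11.9  31. ] [535.9  76.5  58. ] tool units [-0.19  0.18  0.  ]
```

Emit:
move_arm(
  moves=[
    {"x": 0.08,"y": -0.08,"z": 0.6,"twist": 0,"grip": 1},
    {"x": 0,"y": 0,"z": 0.6,"twist": 0,"grip": 1},
    {"x": 0,"y": 0,"z": 0.6,"twist": 0,"grip": 1},
    {"x": 0,"y": 0,"z": 0.3,"twist": 0,"grip": 1},
    {"x": 0,"y": 0,"z": 0,"twist": 0,"grip": 1},
  ],
)

```text
clock: 10.05
eef_pos: [598.8, 138.9, 57.8]
eef_rot: [0.914, 0.406, -0.002, -0.0]
ft_force: [-1.0, 0.1, 0.6]
grip_width: -0.0
gripper_force: 0.0
```

```bash
python3 - <<'E'
from h import *
c=read_camera('side'); print(sense()['eef_pos'],sense()['ft_force'])
cv2.imwrite('pics/s4.png',cv2.resize(c['image'][195:335,295:465,::-1],None,fx=4.2,fy=4.2,interpolation=cv2.INTER_CUBIC))
E
```

```text
[599.61097714 139.0023138   58.89743683] [-0.71522089 -0.31956994 -0.26051848]
```

View pics/s4.png

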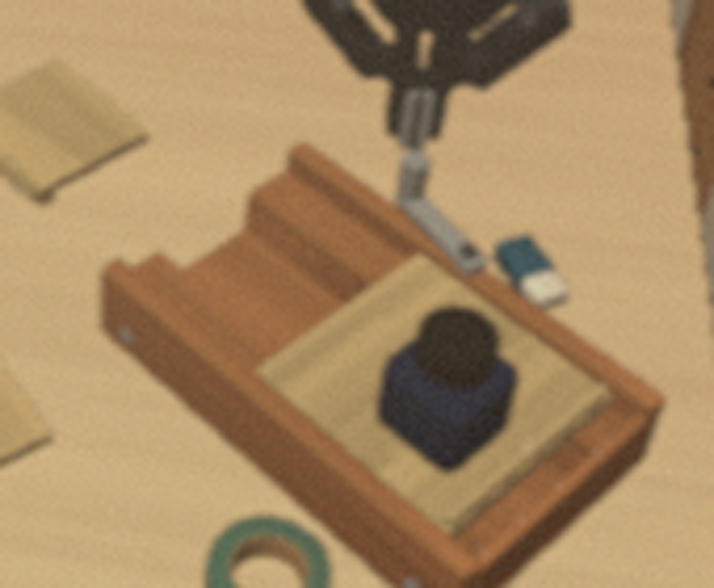

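The shut fingers at (415,130) stand just behind the peg at (412,170), in line with it. The board lies level below the cheek tops. Now I push the peg along its arc.

Emit:
move_arm(
  moves=[
    {"x": -0.2,"y": 0,"z": 0,"twist": 0,"grip": 1},
    {"x": -0.2,"y": 0,"z": 0,"twist": 0,"grip": 1},
    {"x": -0.2,"y": 0,"z": 0,"twist": 0,"grip": 1},
    {"x": -0.12,"y": -0.14,"z": 0,"twist": 0,"grip": 1},
    {"x": -0.13,"y": -0.14,"z": 0,"twist": 0,"grip": 1},
    {"x": 0,"y": 0,"z": 0,"twist": 0,"grip": 1},
  ],
)

```text
clock: 10.7
eef_pos: [576.7, 126.2, 60.3]
eef_rot: [0.914, 0.406, 0.001, -0.001]
ft_force: [0.1, 3.0, 0.9]
grip_width: -0.3
gripper_force: 1.4
```

Emit:
move_arm(
  moves=[
    {"x": -0.12,"y": -0.09,"z": 0,"twist": 0,"grip": 1},
    {"x": -0.12,"y": -0.09,"z": 0,"twist": 0,"grip": 1},
    {"x": -0.13,"y": -0.06,"z": 0,"twist": 0,"grip": 1},
    {"x": -0.14,"y": -0.06,"z": 0,"twist": 0,"grip": 1},
    {"x": -0.14,"y": -0.03,"z": 0,"twist": 0,"grip": 1},
    {"x": -0.15,"y": -0.04,"z": 0,"twist": 0,"grip": 1},
  ],
)

```text
clock: 11.3
eef_pos: [552.4, 114.6, 59.3]
eef_rot: [0.914, 0.406, -0.0, 0.0]
ft_force: [0.5, 1.0, 1.0]
grip_width: -0.0
gripper_force: 0.5
```

```bash
python3 plan.py | head -2
```

```text
[552.4 114.6  59.3] rack [-48.1  51.4] F [0.5 1.  1. ] q [ 0.2   0.41 -0.22  0.94 -0.    2.51] -0.00476199401599197
push dir rack -48.2
```

Emit:
move_arm(
  moves=[
    {"x": -0.15,"y": 0,"z": 0,"twist": 0,"grip": 1},
    {"x": -0.15,"y": 0,"z": 0,"twist": 0,"grip": 1},
    {"x": -0.14,"y": 0.02,"z": 0,"twist": 0,"grip": 1},
    {"x": -0.15,"y": 0.03,"z": 0,"twist": 0,"grip": 1},
    {"x": -0.14,"y": 0.05,"z": 0,"twist": 0,"grip": 1},
    {"x": -0.14,"y": 0.06,"z": 0,"twist": 0,"grip": 1},
  ],
)

```text
clock: 11.9
eef_pos: [538.7, 92.1, 59.4]
eef_rot: [0.914, 0.406, -0.0, 0.0]
ft_force: [0.2, 1.7, -1.4]
grip_width: -0.1
gripper_force: 0.4
```

Emit:
move_arm(
  moves=[
    {"x": -0.12,"y": 0.08,"z": 0,"twist": 0,"grip": 1},
    {"x": -0.13,"y": 0.08,"z": 0,"twist": 0,"grip": 1},
    {"x": -0.09,"y": 0.09,"z": 0,"twist": 0,"grip": 1},
    {"x": 0,"y": 0,"z": 0,"twist": 0,"grip": 1},
  ],
)

```text
clock: 12.3
eef_pos: [537.6, 79.5, 59.5]
eef_rot: [0.914, 0.406, 0.0, 0.0]
ft_force: [-0.5, 0.9, -0.1]
grip_width: -0.1
gripper_force: 0.0
```

Emit:
move_arm(
  moves=[
    {"x": -0.07,"y": 0.06,"z": 0,"twist": 0,"grip": 1},
    {"x": 0,"y": 0,"z": 0,"twist": 0,"grip": 1},
  ],
)

```text
clock: 12.5
eef_pos: [538.0, 78.6, 59.5]
eef_rot: [0.914, 0.406, 0.001, -0.001]
ft_force: [2.3, 9.2, -2.6]
grip_width: -0.0
gripper_force: 3.8
```

```bash
python3 plan.py | head -2
```

```text
[538.   78.6  59.5] rack [-13.7  33.3] F [ 2.3  9.2 -2.6] q [ 0.14  0.38 -0.27  0.92  0.    2.45] -0.036836981885000855
push dir rack -48.2
```

Emit:
move_arm(
  moves=[
    {"x": -0.05,"y": 0.05,"z": 0,"twist": 0,"grip": 1},
    {"x": 0,"y": 0,"z": 0,"twist": 0,"grip": 1},
  ],
)

```text
clock: 12.7
eef_pos: [538.4, 77.9, 59.5]
eef_rot: [0.914, 0.407, 0.002, -0.002]
ft_force: [2.9, 16.1, -3.3]
grip_width: 0.2
gripper_force: 6.9
```

At the stop: the force climbs with hardly any motion. I back away along the push direction (up and outward) and look.

Emit:
move_arm(
  moves=[
    {"x": 0.4,"y": -0.3,"z": 0,"twist": 0,"grip": 1},
    {"x": 0.4,"y": -0.2,"z": 0,"twist": 0,"grip": 1},
    {"x": 0,"y": 0,"z": -0.9,"twist": 0,"grip": 1},
    {"x": 0,"y": 0,"z": -0.9,"twist": 0,"grip": 1},
    {"x": 0,"y": 0,"z": -0.9,"twist": 0,"grip": 1},
    {"x": 0.8,"y": 0,"z": -0.8,"twist": 0,"grip": 1},
    {"x": 0.8,"y": 0,"z": -0.5,"twist": 0,"grip": 1},
    {"x": 0,"y": 0,"z": 0,"twist": 0,"grip": 1},
  ],
)

```text
clock: 13.5
eef_pos: [577.6, 140.9, 181.5]
eef_rot: [0.914, 0.407, 0.002, 0.001]
ft_force: [0.7, 0.5, 0.2]
grip_width: 0.2
gripper_force: 0.0
```

```bash
python3 - <<'E'
from h import *
c=read_camera('side'); print(sense()['eef_pos'],sense()['ft_force'])
cv2.imwrite('pics/s5.png',cv2.resize(c['image'][195:335,295:465,::-1],None,fx=4.2,fy=4.2,interpolation=cv2.INTER_CUBIC))
E
```

```text
[575.8738539  139.82024359 179.976565  ] [-0.41968241  0.70944016 -0.07698236]
```

View pics/s5.png

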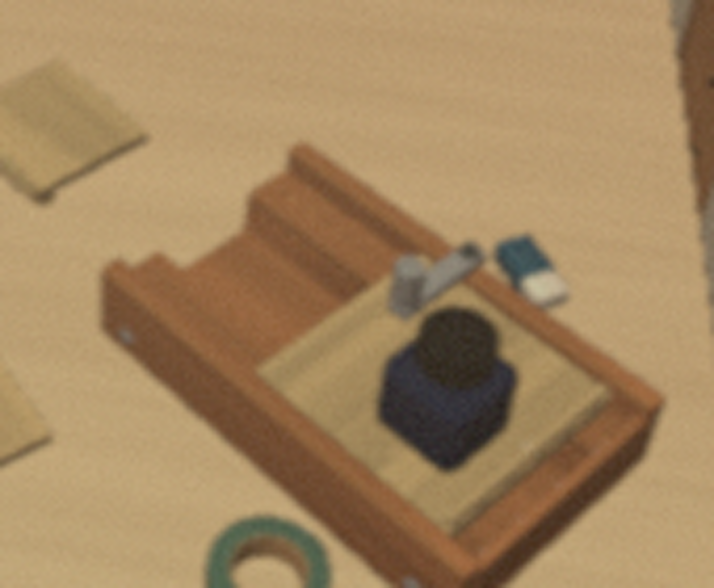

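```bash
python3 - <<'E'
from h import *
import pickle
c=pickle.load(open('c0.pkl','rb'))['side']
th=-1.4643; r=np.array([[np.cos(th),-np.sin(th)],[np.sin(th),np.cos(th)]]); t=np.array([506.36,61.38])
g=[r.T@(onz(c,295+x/4.2,195+y/4.2,z)[:2]-t) for x,y,z in [(408,263,74.5),(468,251,52.5)]]
print(g, np.arctan2(*(g[1]-g[0])[::-1]))
E
```

```text
[array([-1.41242139, 19.90289089]), array([-0.42887083, 64.85300355])] 1.5489188813486316
```

The catch measures 1.55 rad, which is its stop within measuring error. The board is level, the ink is standing, and the arm is clear.

```bash
python3 -c "
from rig import close_job
print(close_job())"
```

```text
the job is handed in; nothing more can be done
None
```

The board was pushed until it dropped level into its notches, and the turn-catch was pushed to its stop, measuring 1.55 rad (square across the board). The ink was still standing and untouched, the arm was clear, and the job was handed in at about 13.5 s.

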